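Bring the mint pot to the front of the prep turntable

ROBOT

A 6-joint arm with a two-finger parallel gripper is mounted at the origin on the work surface. World frame = base frame: x ahead of the robot, y to its left, z up, the work surface at z = 0. Lengths are in m, angles in rad, forces in N, time in s.
With the tool pointing down it reaches from about 0.325 to 0.9 m from the base axis. Payload 3.5 kg.
Tool frame: the origin (TCP) lies at the very end of the fingers, on their centre line; the grasp point (between the pads) lies 19 mm behind it; z points along the fingers, y is the line along which they close (so a half turn about z gives the same grasp; the last joint's range is limited). The gripper opens to 85 mm and grips with 20 to 120 N. Pads are 22 mm wide; open, the fingers measure 114 mm over their backs; the gripper's body (76 mm by 85 mm) begins 54 mm behind the grasp point. The pads swing forward as they close: fully open they stand 13 mm farther back than shut.
Start: joints at [-1.311, 0.276, -0.026, 1.268, 0, 1.467], TCP at [0.222, -0.584, 0.231] pointing down, gripper open.
Joint ranges: [-3.12, 3.12], [-0.85, 1.88], [-1.08, 1.24], [-1.95, 2.15], [-1.57, 1.53], [-3.14, 3.14]. Speed limits (rad/s): [2.57, 2.57, 3.14, 3.14, 3.14, 3.14].

INTERFACE

Orientations are given as a rotation vector (axis times angle).
In Python, from cell import ctrl, vision, hand_in gives the robot as it stands (ctrl), with the cameras (vision) and the job as plain functions.
- The arm moves only by the tool shift_gripper, called as name(argument=value, ...), one argument or row to a line, values as JSON. Schema: {"type":"object","properties":{"plan":{"type":"object","properties":{"aperture":{"type":"array","items":{"type":"number"},"minItems":1,"maxItems":12},"tx":{"type":"array","items":{"type":"number"},"minItems":1,"maxItems":12},"ty":{"type":"array","items":{"type":"number"},"minItems":1,"maxItems":12},"tz":{"type":"array","items":{"type":"number"},"minItems":1,"maxItems":12},"twist":{"type":"array","items":{"type":"number"},"minItems":1,"maxItems":12}},"additionalProperties":false,"required":["aperture","tx","ty","tz","twist"]},"grip_force":{"type":"number"},"only":{"type":"string"},"quiet":{"type":"boolean"},"lines":{"type":"string"}},"required":["plan"],"additionalProperties":false}. plan is an object with one list for each field, all of the same length, 1 to 12, a row being the entries at one place: aperture (the opening from 0.0 (shut) to 1.0 (fully open)), tx, ty, tz (the shift in normalised numbers (1 is 0.5 m)), twist (a turn about the tool's z in parts of the range, where 1.0 means pi/2 rad); each row shifts and turns the commanded pose from where the row before left it, along the tool's axes as they then stand; what a row does not reach is not made up. A row lasts 1/10 s, in which the tool goes at most 0.05 m and 0.15 rad, less where a joint would pass 70% of its speed; a pose out of reach is approached as far as the arm can. The fingers move at their own pace and stop on an object; grip_force is the grip in N (left out, the last holds). Time passes only in rows, so rows that do not move let the fingers close. The tool returns the time, the measured TCP pose, the force, the opening and the grip force at its end. only (a regular expression) keeps the lines of the reply that match it, lines (a string "A,B") keeps lines A to B, and quiet returns only ok. A shift or turn number past 1, either way, is cut back to 1. Input that does not fit is refused with a message, and nothing moves.
- ctrl.observe(): the state, without advancing time (a new reading comes with each control period).
- vision.snapshot(name): name is "side" or "top" or "wrist"; returns a dict with "pixels" (480x640x3 uint8, red, green, blue), "camera_matrix" (3x3 intrinsics, pixels), "rvec" (rotation vector, rad) and "tvec" (3), from world to camera coordinates, as OpenCV has them; the wrist camera has in their place "mount" (4x4, takes a point from camera to tool coordinates, whose origin is the TCP and whose axes are the flange's). Camera axes: x right, y down, z forward; pixel columns grow to the right and rows downward; lengths in m; the calibration is good to about 2 mm. A picture is of the moment at which its call begins: read the wrist's pose just before it. There is no depth.
- hand_in(): hands the job in; it is judged then, once.
The state is a dict: "time_s": time; "joint_pos": joint angles; "joint_vel": joint speeds; "joint_torque": joint torques, N m; "tcp_pos": TCP position; "orientation": TCP orientation; "ft_force": force on the tool from outside, world axes, zero at the start; "ft_torque": the same for the moment, N m; "opening": opening from 0.0 (shut) to 1.0 (fully open); "grip_force": force on a finger pad.
Only numpy, scipy, OpenCV 4.12 (cv2) and the standard library are available. Lean on these libraries where they do the work, as an engineer would, in place of code of your own. Each camera call takes 0.05 s, during which the arm holds its last target. There are 200 camera calls.

TASK

Turn the wooden prep turntable, pushing it round by the black pegs on its rim, until the mint-green pot is at the front, in line with the orange pointer on the stand. All four pots must ride round standing on the tray: do not touch or lift any of them, and leave the bowls, measuring cup, knife and spatula on the worktop where they are.

Things in the scene. Friction and masses are not known exactly. Their poses are not given: they have to be found in the camera images.
- stand: fixed grey turntable foot, disc 210 mm across. Origin: on the worktop, on the tray's vertical axis; z up. Its -x axis is the front (towards the robot, up to 0.5 rad either side): there a flat tongue 36 mm wide reaches 185 mm from the axis with the orange pointer on its end: a flat block 30 mm wide, 149 to 183 mm from the axis, its outer 8 mm raised as a fin, top 50 mm above the worktop
- tray (a joint): angle (rad) of the round flat wooden tray on the stand, growing anticlockwise from above; 290 mm across, top 34 mm above the worktop. Turns either way, many times round, with light friction (1 to 2 N at a peg moves it) and stops at once when no longer pushed. At 0 one peg is exactly on the stand's -x side
- peg (a point): top centre of one of the eight upright black finger pegs on the tray's rim (the one that is at the front when joint tray is 0). Pegs are round, 14 mm thick, 32 mm tall, tops 66 mm above the worktop, 132 mm from the tray's axis, 45 degrees apart
- mint_pot: the mint-green open round prep pot, 58 mm across, 45 mm tall, 0.1 to 0.2 kg, standing loose (held by friction only) on the tray, its centre about 75 mm from the tray's axis. Origin: centre of its underside, z up. At the start it is 65 to 155 degrees away from the front, to one side or the other
- white_pot: a white open round prep pot, 58 mm across, 45 mm tall, 0.1 to 0.2 kg, standing loose (held by friction only) on the tray, its centre about 75 mm from the tray's axis. Origin: centre of its underside, z up
- navy_pot: a dark navy-blue open round prep pot, 58 mm across, 45 mm tall, 0.1 to 0.2 kg, standing loose (held by friction only) on the tray, its centre about 75 mm from the tray's axis. Origin: centre of its underside, z up
- steel_pot: a grey steel open round prep pot, 58 mm across, 45 mm tall, 0.1 to 0.2 kg, standing loose (held by friction only) on the tray, its centre about 75 mm from the tray's axis. Origin: centre of its underside, z up
- mixing_bowl: bystander: white mixing bowl, 190 mm across, 85 mm tall, loose, right of the turntable. Origin: centre of its underside
- navy_bowl: bystander: dark navy bowl, 120 mm across, 45 mm tall, loose, on the right near the robot. Origin: centre of its underside
- measuring_cup: bystander: steel measuring cup, 64 mm across, 36 mm tall, with a flat handle reaching 104 mm from its centre along its -x, loose, left of the turntable. Origin: centre of the cup's underside
- table_knife: bystander: table knife lying along its x axis, 220 mm long, 18 mm wide, 8 mm thick, loose, on the left near the robot. Origin: near its middle, underneath
- spatula: bystander: kitchen spatula lying along its x axis, about 280 mm long, loose, on the left near the robot. Origin: near its middle, underneath

How it is judged:
At the end, for the whole second after the job is handed in: Tray at rest, the mint-green pot's centre within 15 mm either side of the line from the axis to the pointer, 40 to 115 mm out from the axis. All four pots upright (0.15 rad) on the tray, within 115 mm of its axis; loose bystanders within 30 mm of their start (y of mint_pot in the frame of stand between -0.015 and 0.015 m and x of mint_pot in the frame of stand between -0.115 and -0.04 m and angle between each of mint_pot, white_pot, navy_pot, steel_pot's own z axis and vertical below 0.15 rad and horizontal distance between each of mint_pot, white_pot, navy_pot, steel_pot and stand below 0.115 m and z of mint_pot in the frame of stand between 0.028 and 0.04 m and linear speed of each of mint_pot, white_pot, navy_pot, steel_pot below 0.02 m/s and z of white_pot in the frame of stand between 0.028 and 0.04 m and z of navy_pot in the frame of stand between 0.028 and 0.04 m and z of steel_pot in the frame of stand between 0.028 and 0.04 m and velocity of joint tray between -0.05 and 0.05 rad/s and distance of each of mixing_bowl, navy_bowl, measuring_cup, table_knife, spatula from where it was at the start of the episode below 0.03 m); the robot touches nothing.
It fails at once if a pot on the turntable is touched by the robot (contact force between any of the fingers, the arm and mint_pot above 0.5 N or contact force between any of the fingers, the arm and white_pot above 0.5 N or contact force between any of the fingers, the arm and navy_pot above 0.5 N or contact force between any of the fingers, the arm and steel_pot above 0.5 N).
It fails at once if a pot is lifted, tipped or falls off the tray (z of any of mint_pot, white_pot, navy_pot, steel_pot in the frame of stand above 0.046 m or z of any of mint_pot, white_pot, navy_pot, steel_pot in the frame of stand below 0.02 m or angle between any of mint_pot, white_pot, navy_pot, steel_pot's own z axis and vertical above 0.35 rad).
It fails at once if one of the other loose things on the worktop is displaced by more than 30 mm (distance of any of mixing_bowl, navy_bowl, measuring_cup, table_knife, spatula from where it was at the start of the episode above 0.03 m).
It also fails if it takes over 48 s, if anything falls off the work surface, if the arm or the gripper's body presses on something with over 40 N, if the wrist force passes 120 N, or if a joint passes its speed limit or range.

## Working session

There is one attempt and no reset: what is moved stays moved. The work goes in short steps, Python scripts to look and compute and a tool call to move; the robot and the scene stay as the last step left them, time stands still between calls to the robot, and variables do not carry over. Pictures are saved under pics/ and viewed, at most 10 in all, crops included, and the job is handed in when it is done.

```bash
ls; mkdir -p pics; python3 - <<'E'
from cell import ctrl, vision, hand_in
import cv2
print(ctrl.observe())
for n in("top","side"):
    s=vision.snapshot(n); cv2.imwrite(f"pics/{n}0.png",s["pixels"][:,:,::-1]); print(n,s["camera_matrix"],s["rvec"],s["tvec"])
E
```

```text
cell.py
pics
{'time_s': 0.0, 'joint_pos': array([-1.31140524e+00,  2.77147366e-01, -2.78525200e-02,  1.26797704e+00,
       -2.18450194e-05,  1.46739612e+00]), 'joint_vel': array([-3.79149251e-05, -4.96193161e-04, -7.09450176e-04,  1.05142944e-03,
        1.51638195e-03, -1.71537247e-03]), 'joint_torque': array([-1.13454505e-03, -4.45510840e+01,  2.95203084e+01,  1.65478431e-02,
       -1.61484227e-04, -2.87062321e-06]), 'tcp_pos': array([ 0.22159357, -0.58359241,  0.23016411]), 'orientation': array([-3.08791149e+00, -5.66359308e-01,  3.00886997e-04]), 'ft_force': array([-0.93955727, -0.35354173,  0.03451896]), 'ft_torque': array([0.0401832 , 0.0373644 , 0.00799994]), 'grip_force': 0.0, 'opening': 1.00057137064372}
top [[574.79146023   0.         314.14548116]
 [  0.         574.79146023 238.57122064]
 [  0.           0.           1.        ]] [ 2.19731172 -2.17649013  0.10404629] [-0.0167977   0.47465072  1.53662797]
side [[524.58928029   0.         327.52999722]
 [  0.         524.58928029 238.40910444]
 [  0.           0.           1.        ]] [ 1.00596058 -2.35211774  1.14459855] [0.31623961 0.26984663 0.97375399]
```

View pics/top0.png

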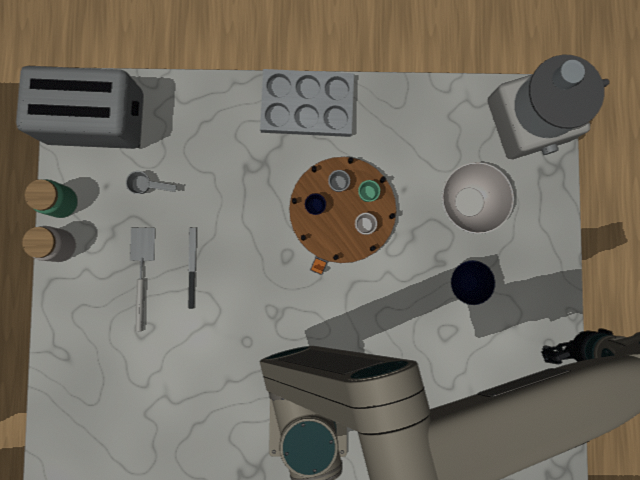

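The top view shows the tray centred near (345,209), with the pointer at (319,266). Mint is at (370,190), steel at (340,181), navy at (316,204) and white at (366,223). Next I'll convert these to world positions.

```bash
cat > h.py <<'E'
import cv2,numpy as np
from cell import ctrl, vision, hand_in
def ray(s,uv,z):
    R=cv2.Rodrigues(s["rvec"])[0]; c=-R.T@np.ravel(s["tvec"])
    uv=np.atleast_2d(uv).astype(float); p=np.c_[uv,np.ones(len(uv))]@np.linalg.inv(s["camera_matrix"]).T@R
    return (c+p*((z-c[2])/p[:,2])[:,None])[:,:2]
def mask(s,lo,hi,roi=(280,140,410,280)):
    h=cv2.cvtColor(s["pixels"],cv2.COLOR_RGB2HSV); m=cv2.inRange(h,lo,hi)
    k=np.zeros_like(m); x0,y0,x1,y1=roi; k[y0:y1,x0:x1]=m[y0:y1,x0:x1]; return k
def blobs(m,a=4):
    n,l,st,ce=cv2.connectedComponentsWithStats(m)
    return [(st[i,4],ce[i]) for i in range(1,n) if st[i,4]>=a]
def project(s,P): return cv2.projectPoints(np.atleast_2d(P).astype(float),s["rvec"],np.ravel(s["tvec"]),s["camera_matrix"],None)[0][:,0]
E
python3 - <<'E'
from h import *
s=vision.snapshot("top")
m=mask(s,(5,60,60),(25,255,255))
h=cv2.cvtColor(s["pixels"],cv2.COLOR_RGB2HSV)
print("wood",h[245,340],"ptr",h[267,318],"mint",h[187,372], "peg",h[160,351],"navy",h[204,316])
c=max(cv2.findContours(mask(s,(5,60,40),(22,190,255)),0,1)[0],key=cv2.contourArea)
hull=cv2.convexHull(c)[:,0]
for b in blobs(mask(s,(5,200,150),(22,255,255))): print("orange",b,ray(s,b[1],.045))
for b in blobs(mask(s,(65,60,40),(90,255,255)),30): print("mint",b,ray(s,b[1],.06))
for b in blobs(mask(s,(0,0,0),(180,255,45)),3): print("dark",b,ray(s,b[1],.06))
w=ray(s,c[:,0],.034)
print("wood hull ellipse", cv2.minEnclosingCircle(w.astype(np.float32)))
im=cv2.resize(s["pixels"][140:285,270:420],None,fx=4,fy=4,interpolation=cv2.INTER_CUBIC); cv2.imwrite("pics/crop0.png",im[:,:,::-1])
E
```

```text
wood [ 15 154 103] ptr [ 11 195 102] mint [ 75  95 102] peg [107  74  24] navy [113 166  40]
mint (np.int32(362), array([368.90331492, 190.56353591])) [[ 0.60095794 -0.15610064]]
dark (np.int32(27), array([350.14814815, 160.        ])) [[ 0.68275623 -0.10588987]]
dark (np.int32(26), array([314. , 168.5])) [[ 0.6586289  -0.00965321]]
dark (np.int32(28), array([382.39285714, 179.5       ])) [[ 0.63112409 -0.1920348 ]]
dark (np.int32(359), array([315.12534819, 203.63509749])) [[ 0.56436025 -0.01347842]]
dark (np.int32(25), array([294.08, 200.44])) [[0.57227863 0.04234495]]
dark (np.int32(24), array([391.79166667, 215.625     ])) [[ 0.53456774 -0.21691929]]
dark (np.int32(21), array([303., 237.])) [[0.47534671 0.01770359]]
dark (np.int32(23), array([372.39130435, 247.95652174])) [[ 0.4482196  -0.16549783]]
dark (np.int32(19), array([335.47368421, 256.89473684])) [[ 0.42370006 -0.06825153]]
wood hull ellipse ((0.5540845990180969, -0.08761414885520935), 0.14472046494483948)
```

View pics/crop0.png

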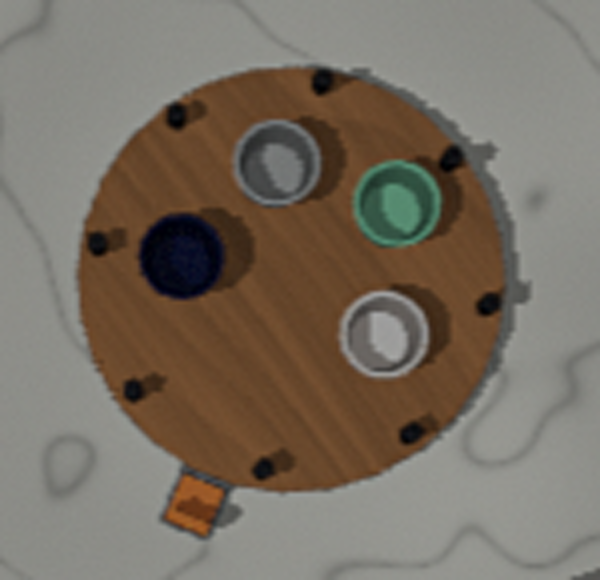

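View pics/side0.png

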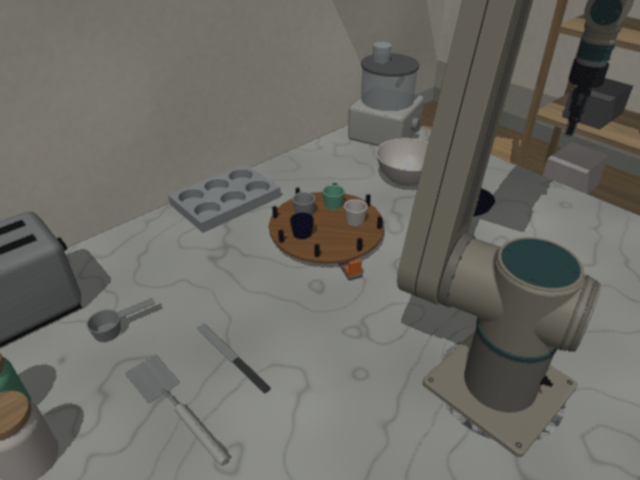

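```bash
python3 - <<'E'
from h import *
s=vision.snapshot("top")
R=cv2.Rodrigues(s["rvec"])[0]
pg=ray(s,[[350.15,160],[314,168.5],[382.4,179.5],[294.1,200.4],[391.8,215.6],[303,237],[372.4,248],[335.5,256.9]],.055)
A=np.c_[2*pg,np.ones(8)];q=np.linalg.lstsq(A,(pg**2).sum(1),rcond=None)[0];C=q[:2];print("C",C,"r",np.sqrt(q[2]+C@C))
pol=lambda p:(np.hypot(*(p-C).T).round(4),np.degrees(np.arctan2((p-C)[:,1],(p-C)[:,0])).round(1))
print("pegs",pol(pg))
crop=lambda p:np.array(p)/4+[270,140]-.375
print("mint,steel,navy,white (rim)",pol(ray(s,crop([[398,203],[277,163],[181,255],[385,334]]),.078)))
print("orange",pol(ray(s,crop([[195,503]]),.044)))
E
```

```text
C [ 0.5538362 -0.0875884] r 0.1313048927880834
pegs (array([0.1314, 0.1314, 0.131 , 0.1314, 0.1314, 0.1311, 0.1314, 0.1313]), array([  -8.2,   36.3,  -53.3,   81.6,  -98.1,  126.5, -143.3,  171.7]))
mint,steel,navy,white (rim) (array([0.0806, 0.0714, 0.0755, 0.0722]), array([ -56.4,   10.1,   83.4, -125.5]))
orange (array([0.1651]), array([157.3]))
```

Careful with the scale: shifts go in shares of 0.5 m and turns go in shares of pi/2 rad. That gives: 0.03 m is 0.06, -0.0215 m is -0.043.

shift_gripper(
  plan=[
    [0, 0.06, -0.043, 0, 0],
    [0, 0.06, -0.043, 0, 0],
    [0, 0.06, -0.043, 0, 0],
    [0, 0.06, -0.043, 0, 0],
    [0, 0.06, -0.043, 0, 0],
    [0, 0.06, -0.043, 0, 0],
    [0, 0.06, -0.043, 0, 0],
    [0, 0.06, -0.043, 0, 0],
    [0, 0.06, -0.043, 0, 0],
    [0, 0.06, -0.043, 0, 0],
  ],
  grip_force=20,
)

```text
refused: plan: the value is not of type 'object' (schema: type "object"). Nothing was moved.
```

Nothing moved. I misread the format; it is an object with one list for each field. Resending.

shift_gripper(
  plan={"aperture":[0, 0, 0, 0, 0, 0, 0, 0, 0, 0], "tx":[0.06, 0.06, 0.06, 0.06, 0.06, 0.06, 0.06, 0.06, 0.06, 0.06], "ty":[-0.043, -0.043, -0.043, -0.043, -0.043, -0.043, -0.043, -0.043, -0.043, -0.043], "tz":[0, 0, 0, 0, 0, 0, 0, 0, 0, 0], "twist":[0, 0, 0, 0, 0, 0, 0, 0, 0, 0]},
  grip_force=20,
)

```text
time_s: 1.2
tcp_pos: [0.4265, -0.2754, 0.2312]
orientation: [3.09, 0.567, 0.0]
ft_force: [0.5, -0.5, -0.0]
opening: -0.0
grip_force: 0.0
```

shift_gripper(
  plan={"aperture":[0, 0, 0, 0, 0, 0, 0, 0, 0, 0], "tx":[0.06, 0.06, 0.06, 0.06, 0.06, 0.06, 0.06, 0.06, 0.06, 0.06], "ty":[-0.043, -0.043, -0.043, -0.043, -0.043, -0.043, -0.043, -0.043, -0.043, -0.043], "tz":[0, 0, 0, 0, 0, 0, 0, 0, 0, 0], "twist":[0, 0, 0, 0, 0, 0, 0, 0, 0, 0]},
)

```text
time_s: 2.2
tcp_pos: [0.6306, 0.0321, 0.231]
orientation: [3.09, 0.567, -0.001]
ft_force: [0.9, -0.1, 0.5]
opening: 0.002
grip_force: 0.0
```

shift_gripper(
  plan={"aperture":[0, 0, 0, 0], "tx":[0, 0, 0, 0], "ty":[0, 0, 0, 0], "tz":[0, 0, 0, 0], "twist":[-0.0955, -0.0955, -0.0955, -0.0955]},
)

```text
time_s: 2.6
tcp_pos: [0.63, 0.0309, 0.2309]
orientation: [-2.779, -1.464, 0.001]
ft_force: [-0.4, -0.1, 0.1]
opening: -0.001
grip_force: 0.0
```

```bash
python3 -c "
from cell import ctrl, vision, hand_in;print(ctrl.observe()['joint_pos'])"
```

```text
[-5.34268875e-02  2.87252147e-01 -1.29335008e-02  1.27139237e+00
 -1.10052344e-05  2.11875441e+00]
```

To row units: -0.15 rad is -0.0955.

shift_gripper(
  plan={"aperture":[0, 0, 0, 0, 0, 0, 0, 0, 0, 0, 0], "tx":[0, 0, 0, 0, 0, 0, 0, 0, 0, 0, 0], "ty":[0, 0, 0, 0, 0, 0, 0, 0, 0, 0, 0], "tz":[0, 0, 0, 0, 0, 0, 0, 0, 0, 0, 0], "twist":[-0.0955, -0.0955, -0.0955, -0.0955, -0.0955, -0.0955, -0.0955, -0.0955, -0.0955, -0.0955, -0.0955]},
)

```text
time_s: 3.7
tcp_pos: [0.6299, 0.0307, 0.231]
orientation: [-0.811, -3.034, 0.0]
ft_force: [0.4, 0.1, 0.9]
opening: 0.001
grip_force: 0.0
```

shift_gripper(
  plan={"aperture":[0, 0, 0, 0, 0, 0, 0, 0, 0, 0, 0, 0], "tx":[0, 0, 0, 0, 0, 0, 0, 0, 0, 0, 0, 0], "ty":[0, 0, 0, 0, 0, 0, 0, 0, 0, 0, 0, 0], "tz":[0, 0, 0, 0, 0, 0, 0, 0, 0, 0, 0, 0], "twist":[-0.0955, -0.0955, -0.0955, -0.0955, -0.0955, -0.0955, -0.0955, -0.0955, -0.0955, -0.0955, -0.0382, 0]},
)

```text
time_s: 4.9
tcp_pos: [0.6299, 0.0306, 0.231]
orientation: [1.548, -2.733, -0.0]
ft_force: [-0.5, 1.1, -0.7]
opening: -0.003
grip_force: 0.0
```

```bash
cat >> h.py <<'E'
C=np.array([.5538,-.0876])
def tool():
    o=ctrl.observe(); R=cv2.Rodrigues(o["orientation"])[0]; d=o["tcp_pos"][:2]-C
    print("t",round(o["time_s"],2),"r",np.hypot(*d).round(4),"ang",np.degrees(np.arctan2(d[1],d[0])).round(1),"phi",np.degrees(np.arctan2(R[1,0],R[0,0])).round(1),"z",o["tcp_pos"][2].round(4),"to r=.138 same angle, tool dx dy",(R[:2,:2].T@(d*(.138/np.hypot(*d)-1))).round(4),"j",o["joint_pos"].round(2))
E
python3 -c "
from h import *;tool()"
```

```text
t 4.9 r 0.1406 ang 57.2 phi -120.9 z 0.231 to r=.138 same angle, tool dx dy [0.0026 0.0001] j [-0.05  0.29 -0.01  1.27 -0.   -1.08]
```

To row units: 0.03 m is 0.06, 0.002 m is 0.004, 0.033 rad is 0.021.

shift_gripper(
  plan={"aperture":[0, 0, 0, 0, 0, 0, 0], "tx":[0.004, 0, 0, 0, 0, 0, 0], "ty":[0, 0, 0, 0, 0, 0, 0], "tz":[0.06, 0.06, 0.06, 0.06, 0.06, 0.06, 0], "twist":[0.021, 0, 0, 0, 0, 0, 0]},
)

```text
time_s: 5.6
tcp_pos: [0.6245, 0.0291, 0.0464]
orientation: [1.498, -2.752, -0.008]
ft_force: [-1.6, 0.4, -0.6]
opening: -0.001
grip_force: 0.0
```

```bash
python3 - <<'E'
from h import *
tool(); s=vision.snapshot("side"); cv2.imwrite("pics/side1.png",cv2.resize(s["pixels"][130:300,220:440],None,fx=3,fy=3)[:,:,::-1])
E
```

```text
t 5.6 r 0.1364 ang 58.8 phi -122.9 z 0.0464 to r=.138 same angle, tool dx dy [-0.0016  0.    ] j [-0.06  0.43 -0.23  0.92 -0.   -1.05]
```

View pics/side1.png

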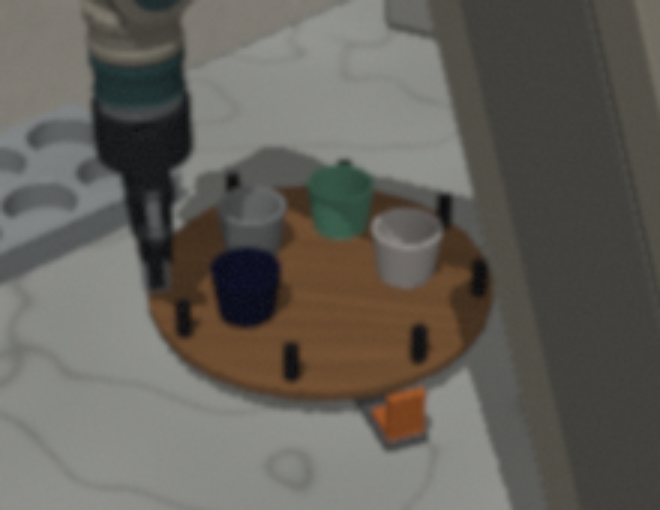

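The shut fingers are down between two pegs, near (150,285) in the crop, and clear of every pot. Next I'll push clockwise along the arc.

To row units: -0.007 m is -0.014, 0.05 rad is 0.0318.

shift_gripper(
  plan={"aperture":[0, 0, 0, 0, 0, 0, 0, 0, 0, 0], "tx":[0, 0, 0, 0, 0, 0, 0, 0, 0, 0], "ty":[-0.014, -0.014, -0.014, -0.014, -0.014, -0.014, -0.014, -0.014, -0.014, -0.014], "tz":[0, 0, 0, 0, 0, 0, 0, 0, 0, 0], "twist":[0.0318, 0.0318, 0.0318, 0.0318, 0.0318, 0.0318, 0.0318, 0.0318, 0.0318, 0.0318]},
)

```text
time_s: 6.65
tcp_pos: [0.6792, -0.0204, 0.054]
orientation: [-0.77, 3.042, -0.0]
ft_force: [-0.2, 1.0, 1.0]
opening: -0.001
grip_force: 0.6
```

```bash
python3 - <<'E'
from h import *
tool(); s=vision.snapshot("side"); cv2.imwrite("pics/side2.png",cv2.resize(s["pixels"][130:300,220:440],None,fx=3,fy=3)[:,:,::-1])
E
```

```text
t 6.65 r 0.1423 ang 28.2 phi -151.6 z 0.054 to r=.138 same angle, tool dx dy [0.0043 0.    ] j [-0.13  0.5  -0.1   0.97  0.   -0.62]
```

View pics/side2.png

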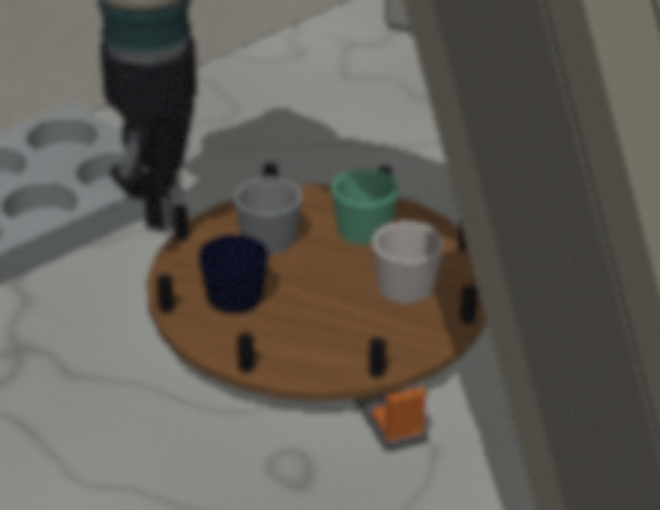

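The peg is being pushed and the tray is turning with all the pots in place. I'll continue with a small correction to radius and height.

To row units: -0.007 m is -0.014, 0.003 m is 0.006, 0.05 rad is 0.0318.

shift_gripper(
  plan={"aperture":[0, 0, 0, 0, 0, 0, 0, 0, 0, 0, 0, 0], "tx":[0.004, 0.004, 0, 0, 0, 0, 0, 0, 0, 0, 0, 0], "ty":[-0.014, -0.014, -0.014, -0.014, -0.014, -0.014, -0.014, -0.014, -0.014, -0.014, -0.014, -0.014], "tz":[0.006, 0.004, 0, 0, 0, 0, 0, 0, 0, 0, 0, 0], "twist":[0.0318, 0.0318, 0.0318, 0.0318, 0.0318, 0.0318, 0.0318, 0.0318, 0.0318, 0.0318, 0.0318, 0.0318]},
)

```text
time_s: 7.9
tcp_pos: [0.6936, -0.1031, 0.0486]
orientation: [0.162, 3.134, 0.001]
ft_force: [0.4, 1.2, 0.3]
opening: 0.002
grip_force: 0.6
```

```bash
python3 -c "
from h import *;tool()"
```

```text
t 7.9 r 0.1407 ang -6.3 phi 174.1 z 0.0486 to r=.138 same angle, tool dx dy [0.0027 0.    ] j [-0.24  0.54 -0.05  0.98  0.   -0.14]
```

To row units: -0.007 m is -0.014, 0.002 m is 0.004, 0.05 rad is 0.0318.

shift_gripper(
  plan={"aperture":[0, 0, 0, 0, 0, 0, 0, 0, 0, 0, 0, 0], "tx":[0.004, 0, 0, 0, 0, 0, 0, 0, 0, 0, 0, 0], "ty":[-0.014, -0.014, -0.014, -0.014, -0.014, -0.014, -0.014, -0.014, -0.014, -0.014, -0.014, -0.014], "tz":[0, 0, 0, 0, 0, 0, 0, 0, 0, 0, 0, 0], "twist":[0.0318, 0.0318, 0.0318, 0.0318, 0.0318, 0.0318, 0.0318, 0.0318, 0.0318, 0.0318, 0.0318, 0.0318]},
)

```text
time_s: 9.1
tcp_pos: [0.6617, -0.1803, 0.0489]
orientation: [1.081, 2.945, 0.001]
ft_force: [0.7, 1.3, -0.2]
opening: 0.004
grip_force: 0.5
```

```bash
python3 -c "
from h import *;tool()"
```

```text
t 9.1 r 0.1423 ang -40.7 phi 139.7 z 0.0489 to r=.138 same angle, tool dx dy [0.0043 0.    ] j [-0.36  0.51 -0.09  0.97  0.    0.34]
```

To row units: -0.007 m is -0.014, 0.002 m is 0.004, 0.05 rad is 0.0318.

shift_gripper(
  plan={"aperture":[0, 0, 0, 0, 0, 0, 0, 0, 0, 0, 0, 0], "tx":[0.004, 0.004, 0, 0, 0, 0, 0, 0, 0, 0, 0, 0], "ty":[-0.014, -0.014, -0.014, -0.014, -0.014, -0.014, -0.014, -0.014, -0.014, -0.014, -0.014, -0.014], "tz":[0, 0, 0, 0, 0, 0, 0, 0, 0, 0, 0, 0], "twist":[0.0318, 0.0318, 0.0318, 0.0318, 0.0318, 0.0318, 0.0318, 0.0318, 0.0318, 0.0318, 0.0318, 0.0318]},
)

```text
time_s: 10.3
tcp_pos: [0.5904, -0.2245, 0.049]
orientation: [1.902, 2.494, 0.003]
ft_force: [0.4, -0.2, 0.4]
opening: -0.003
grip_force: 0.6
```

```bash
python3 - <<'E'
from h import *
tool(); s=vision.snapshot("side"); cv2.imwrite("pics/side3.png",cv2.resize(s["pixels"][130:300,220:440],None,fx=3,fy=3)[:,:,::-1])
for b in blobs(mask(s,(65,60,30),(90,255,255),(300,180,400,260)),30): 
    print("mint side",b)
    for z in(.05,.06): p=ray(s,b[1],z)[0]-C; print(p, np.degrees(np.arctan2(p[1],p[0])))
E
```

```text
t 10.3 r 0.1417 ang -75.0 phi 105.3 z 0.049 to r=.138 same angle, tool dx dy [0.0037 0.    ] j [-0.47  0.43 -0.22  0.91  0.    0.84]
mint side (np.int32(497), array([350.88732394, 226.15895372]))
[-0.07187411 -0.01487084] -168.31037801475415
[-0.08092805 -0.00506556] -176.41833446706684
```

View pics/side3.png

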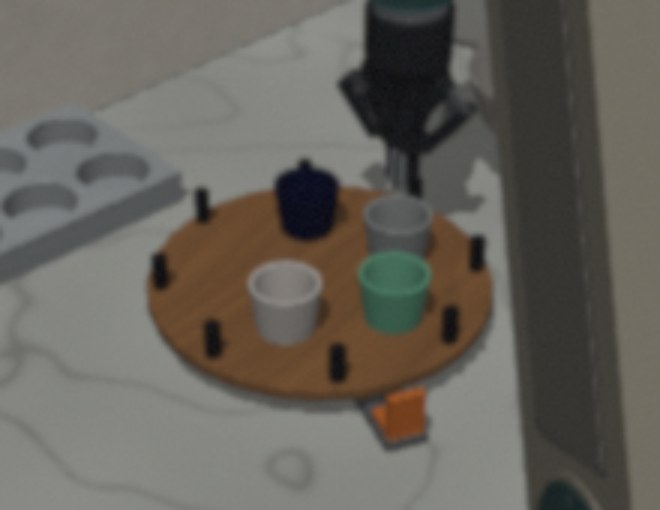

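All four pots are still upright. Mint is at about -172° against a target of -203°, so I'll turn about 26° more and measure again.

To row units: -0.007 m is -0.014, 0.002 m is 0.004, 0.05 rad is 0.0318.

shift_gripper(
  plan={"aperture":[0, 0, 0, 0, 0, 0, 0, 0, 0], "tx":[0.004, 0.004, 0, 0, 0, 0, 0, 0, 0], "ty":[-0.014, -0.014, -0.014, -0.014, -0.014, -0.014, -0.014, -0.014, -0.014], "tz":[0, 0, 0, 0, 0, 0, 0, 0, 0], "twist":[0.0318, 0.0318, 0.0318, 0.0318, 0.0318, 0.0318, 0.0318, 0.0318, 0.0318]},
)

```text
time_s: 11.25
tcp_pos: [0.527, -0.2248, 0.0485]
orientation: [2.411, 2.008, 0.003]
ft_force: [2.2, 0.1, 0.3]
opening: -0.0
grip_force: 0.6
```

```bash
python3 - <<'E'
from h import *
tool()
s=vision.snapshot("side"); t=vision.snapshot("top")
for b in blobs(mask(s,(65,60,30),(90,255,255),(280,180,400,260)),30): print("mint side",b)
a=np.radians(157.3)
for r in(.075,.08): print("target side px",project(s,[*(C+r*np.array([np.cos(a),np.sin(a)])),.058]))
for b in blobs(mask(t,(65,60,30),(90,255,255)),30):
    p=ray(t,b[1],.065)[0]-C; print("mint top",b,np.hypot(*p),np.degrees(np.arctan2(p[1],p[0])))
E
```

```text
t 11.25 r 0.1398 ang -101.1 phi 79.6 z 0.0485 to r=.138 same angle, tool dx dy [0.0018 0.    ] j [-0.52  0.34 -0.36  0.87  0.    1.24]
mint side (np.int32(504), array([338.60912698, 231.55952381]))
target side px [[337.30412397 230.59642486]]
target side px [[338.09638717 231.79843583]]
mint top (np.int32(361), array([331.21883657, 234.12742382])) 0.07711230111506553 156.16803644284522
```

Mint is within about 1° of the pointer line. I'll back off and retract.

To row units: -0.04 m is -0.08, -0.02 m is -0.04.

shift_gripper(
  plan={"aperture":[0, 0, 0, 0, 0, 0, 0, 0, 0, 0, 0, 0], "tx":[0, -0.004, -0.006, 0, 0, 0, 0, -0.08, -0.08, 0, 0, 0], "ty":[0.012, 0.016, 0.016, 0, 0, 0, 0, 0, 0, 0, 0, 0], "tz":[0, 0, 0, -0.04, -0.08, -0.08, -0.08, 0, 0, 0, 0, 0], "twist":[0, 0, 0, 0, 0, 0, 0, 0, 0, 0, 0, 0]},
)

```text
time_s: 12.55
tcp_pos: [0.5315, -0.3111, 0.1859]
orientation: [-2.412, -2.012, -0.0]
ft_force: [1.4, -0.2, 1.1]
opening: -0.005
grip_force: 0.0
```

```bash
python3 - <<'E'
from h import *
tool()
s=vision.snapshot("top")
for b in blobs(mask(s,(65,60,30),(90,255,255)),30):
    for z in (.06,.07):p=ray(s,b[1],z)[0]-C; print("mint top",b,np.hypot(*p),np.degrees(np.arctan2(p[1],p[0])))
cv2.imwrite("pics/top2.png",s["pixels"][:,:,::-1])
E
```

```text
t 12.55 r 0.2246 ang -95.7 phi 79.7 z 0.1859 to r=.138 same angle, tool dx dy [ 0.0863 -0.007 ] j [-0.63  0.29 -0.11  1.17  0.    1.12]
mint top (np.int32(359), array([331.23119777, 234.15041783])) 0.07665829522610275 156.2235721948573
mint top (np.int32(359), array([331.23119777, 234.15041783])) 0.07765020115453607 156.19365264142706
```

View pics/top2.png

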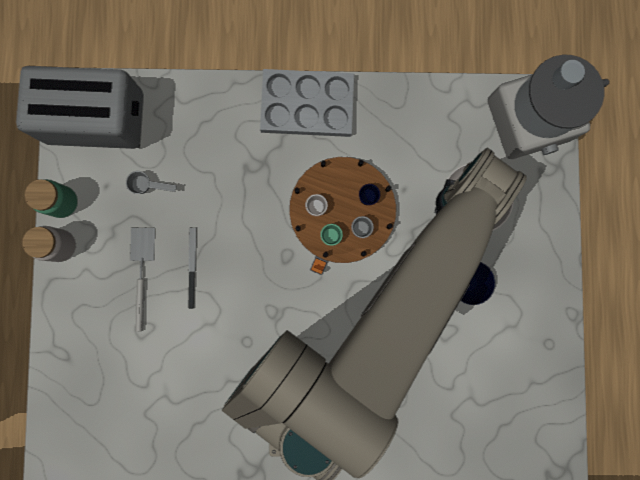

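The mint pot at (331,234) lines up with the pointer at (319,266), about 1° or 1.5 mm off. All four pots are standing on the tray, and the robot is clear above the worktop.

```bash
python3 -c "
from cell import ctrl, vision, hand_in;print(hand_in())"
```

```text
the job is handed in; nothing more can be done
None
```

I turned the tray about 146° clockwise by one peg, so the mint-green pot now sits at the front within about 1° (1.5 mm) of the pointer line; all four pots are standing, and the job was handed in at about 12.6 s with no verdict returned.

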